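Index the lens-barrel turntable one hole

TASK

Index the lens-barrel turntable by one hole to bring the next barrel under the camera: push the black palm button on its index arm down with the fingertips so that the pin leaves its hole, swing the table anticlockwise (seen from above) and let the button come up so that the pin springs fully home in the next hole. Only push, never grip the button, the arm or anything else. The lens barrels stay in their nests, and the rest of the bench is left alone.

Things in the scene. Friction and masses are not known exactly. Their poses are not given: they have to be found in the camera images.
- fixture: Fixed base: aluminium plate 340 x 340 x 12 mm on the bench; origin at the centre of its underside, on the turntable's vertical axis, z up. On it a fixed index plate, 260 mm diameter, top at 60 mm, with six 9.5 mm holes 60 degrees apart, 118 mm from the axis. Far corners: camera post 335 mm tall at (135, -125) mm, its lens tube over (54, -31), from 181 mm up; stage 100 mm tall at (130, 130).
- turntable (a joint): Turntable angle (rad): 0 at the start, pin in the first hole; grows anticlockwise from above; 1.047 at the next hole. Steel disc 190 mm wide, top at 78 mm, six nests; its index arm (two bars, 43 mm over both) ends in a boss 48 mm wide, 150 mm from the axis, below the palm button. Turns stiffly (0.22 N m, 1.5 N at the button), hardly coasts; locked with the pin in a hole, but for 0.007 rad of play.
- plunger (a joint): How far the palm button is pressed down (m): 0 up and home, 0.014 end of travel. Spring about 4 N at first, 9 N at the end. The round-ended 8 mm pin, on a foot below the index plate, goes down with the button and is clear of the plate from 0.009 on. Let up between holes, it rides on the plate's underside (plunger about 0.009) and springs up once within about 3 mm (0.025 rad) of a hole.
- button_top (a point): Centre of the dished top of the black palm button, on the dish's floor: 110 mm above the bench when up, 150 mm from the table's axis. The button is a round disc 60 mm wide and 9 mm thick; its rim stands 4 mm above the dish floor, which is 45 mm wide inside. The point moves with button and table; its x axis points away from the table's axis.
- next_hole (a point): Mouth of the next hole, at the top of the index plate (60 mm above the bench, 118 mm from the axis): the pin must end here. It does not move.
- button_skirt: The outer side wall of the palm button, 60 mm in diameter: not to be squeezed between the fingers. Its origin is not on the button but straight below it, at bench height when the button is up.
- index_arm: The index arm (two bars and the boss), fixed to the turntable: not to be gripped. Its origin is on the table's axis at bench height.
- barrel0: Brass lens barrel, 21 mm in diameter, 24 mm tall, standing loose in a nest of the turntable; origin at the centre of its underside, 83 mm above the bench. It rides round with the table.
- barrel1: The same, in the next nest anticlockwise.
- barrel2: The same, in the nest after that.
- barrel3: The same, in the nest after that. The two remaining nests, at the arm and next to it clockwise, are empty.
- nest1 (a point): Floor centre of the nest of barrel0, 62 mm from the axis; it turns with the table. The pocket is 25 mm square, its walls 10 mm high.
- nest2 (a point): Floor centre of the nest of barrel1.
- nest3 (a point): Floor centre of the nest of barrel2.
- nest4 (a point): Floor centre of the nest of barrel3.
- spare_barrel: A spare lens barrel (21 mm in diameter, 24 mm tall) standing on a near corner of the base plate; origin at its underside. To be left alone.
- cap_vial: Small amber vial, 28 mm in diameter, 42 mm tall, on the other near corner of the base plate; origin at its underside. To be left alone.
- hex_driver: Screwdriver with a grey handle, 170 mm long, lying on the bench to the right. To be left alone.
- tweezers: Steel tweezers, 130 mm long, lying on the bench to the left. To be left alone.
- solvent_bottle: White capped bottle, 60 mm in diameter, 130 mm tall, standing on the left. To be left alone.
- lens_tray: Black divided tray, 110 x 150 x 22 mm, on the right. To be left alone.

How it is judged:
On the way, in this order (a step that is already met when the one before it is completed fails the run):
1. the palm button is pressed in while the table still stands at its first hole (value of joint plunger above 0.007 m and value of joint turntable between -0.1 and 0.1 rad), for 0.05 s.
2. the table is on its way anticlockwise with the pin out of the holes (value of joint plunger above 0.007 m and value of joint turntable between 0.3 and 0.9 rad), for 0.05 s.
3. the pin has sprung home in the next hole (value of joint plunger below 0.002 m and value of joint turntable between 1.012 and 1.082 rad), for 0.2 s.
At the end, for the whole second after the job is handed in: The table stands 60 degrees (within 2 degrees) anticlockwise of its start, at rest, with the button fully up again (within 2 mm), so that the pin is through the next hole; the four lens barrels still sit in their nests (within 6 mm) (all of step 3 and velocity of joint turntable between -0.05 and 0.05 rad/s and distance between barrel0 and nest1 below 0.006 m and distance between barrel1 and nest2 below 0.006 m and distance between barrel2 and nest3 below 0.006 m and distance between barrel3 and nest4 below 0.006 m); the robot touches nothing.
It fails at once if a lens barrel left its nest (lifted, carried or knocked out) (distance between barrel0 and nest1 above 0.012 m or distance between barrel1 and nest2 above 0.012 m or distance between barrel2 and nest3 above 0.012 m or distance between barrel3 and nest4 above 0.012 m).
It fails at once if the palm button was squeezed between the fingers (contact force between the fingers and button_skirt above 10 N).
It fails at once if the index arm was gripped or struck (contact force between the fingers and index_arm above 25 N).
It fails at once if something else on the bench was moved by more than 2 cm (distance of any of spare_barrel, cap_vial, hex_driver, tweezers, solvent_bottle, lens_tray from where it was at the start of the episode above 0.02 m).
It also fails if it takes over 38 s, if anything falls off the work surface, if the arm or the gripper's body presses on something with over 40 N, if the wrist force passes 120 N, or if a joint passes its speed limit or range.

ROBOT

A 6-joint arm with a two-finger parallel gripper is mounted at the origin on the work surface. World frame = base frame: x ahead of the robot, y to its left, z up, the work surface at z = 0. Lengths are in m, angles in rad, forces in N, time in s.
With the tool pointing down it reaches from about 0.25 to 0.725 m from the base axis. Payload 4 kg.
Tool frame: the origin (TCP) lies on the centre line of the jaws, within the pads' length; the fingertips stand tip_reach ahead of it and the grasp point (between the pads) lies 5 mm behind it (tip_reach is the distance from the TCP to the fingertips, in m); z points along the fingers, y is the direction in which the jaws open and shut (so a half turn about z gives the same grasp; the last joint's range is limited). The gripper opens to 85 mm and grips with 20 to 120 N. Pads are 22 mm wide; open, the fingers measure 114 mm over their backs; the gripper's body (76 mm by 85 mm) begins 54 mm behind the grasp point. The pads swing forward as they close: fully open they stand 13 mm farther back than shut.
Start: joints at [-1.16, 0.241, 0.005, 1.335, 0, 1.571], TCP at [0.2, -0.458, 0.245] pointing down, gripper open.
Joint ranges: [-2.72, 2.72], [-1.05, 1.87], [-1.09, 1.28], [-1.99, 2.15], [-1.42, 1.44], [-3.14, 3.14]. Speed limits (rad/s): [2.79, 2.79, 3.14, 3.14, 3.14, 3.14].

INTERFACE

Orientations are given as a unit quaternion [x, y, z, w].
In Python, from workcell import * gives the robot as it stands.
- The arm moves only by the tool arm_command, never from a script. Its arguments are lists of equal length, an entry for each row: "translation": the shift along the tool's x, y, z in cm, a list of three; "turn": the turn about the tool's z in rad; "hand": the closure, from 0 (fully open) to 1 (shut). In form: {"translation": [[x, y, z], ...], "turn": [turn, ...], "hand": [hand, ...]}. A call has 1 to 5 rows; each row is the pose to reach, as a shift and turn from the pose commanded when the call began, along the tool's axes at that moment; what a row does not reach only later rows make up. A row lasts 1/12 s, in which the tool goes at most 41.7 mm and 7.16 degrees, less where a joint would pass 70% of its speed; a pose out of reach is approached as far as the arm can. A call with a gripper value outside its range is refused whole. The fingers move at their own pace and stop on an object; the grip force is fixed at half the most. Time passes only in rows, so rows that repeat a pose let the fingers close. It gives the time, the measured TCP pose, the force and the opening at its end, in the units of the state.
- get_obs(): the state, without advancing time (a new reading comes with each control period).
- camera(name): name is "scene" or "side" or "wrist"; returns (picture, depth): 480x640x3 uint8, red, green, blue; 480x640 float32, m along the optical axis (not along the pixel's ray), 0 where there is no reading.
- camera_info(name): a dict with "mtx" (3x3 intrinsics, pixels), "world_to_cam" (4x4, takes a point from world to camera coordinates). Camera axes: x right, y down, z forward; pixel columns grow to the right and rows downward; lengths in m; the calibration is good to about 2 mm. A picture is of the moment at which its call begins: read the wrist's pose just before it. camera_info takes no time and is no camera call; for the wrist camera it gives the pose at the moment of the call.
- job_done(): hands the job in, once; it reports no verdict.
Trained networks look in the newest picture that a camera, given by its name, has taken for a name from the list of things; names that differ only in an ending like _2 or _b are one class to them, and where a whole thing is asked for, a point or a joint stands for the part that bears it (a point fixed in the world has none). Each returns a list of dicts, best first, with "conf" (0 to 1); they miss things now and then, are a little off and sometimes report something else, mostly with a low value. They report only what shows in the picture. A call takes as long as a camera call.
- search_frame(camera, name): "location" ([row, column] in pixels, amid what is visible of it).
- spot_point(camera, name): "location" ([row, column] in pixels: a listed point, or the origin of a listed thing).
The state is a dict: "clock": time; "joint_pos": joint angles; "joint_vel": joint speeds; "tau": joint torques, N m; "eef_pos": TCP position; "tool_rot": TCP orientation; "ft_force": force on the tool from outside, world axes, zero at the start; "ft_torque": the same for the moment, N m; "grip_width": finger opening in m.
Only numpy, scipy, OpenCV 4.12 (cv2) and the standard library are available. Lean on these libraries where they do the work, as an engineer would, in place of code of your own. Each camera call takes 0.05 s, during which the arm holds its last target. There are 200 camera calls.

## Working session

There is one attempt and no reset: what is moved stays moved. The work goes in short steps, Python scripts to look and compute and a tool call to move; the robot and the scene stay as the last step left them, time stands still between calls to the robot, and variables do not carry over. Pictures are saved under pics/ and viewed, about 8 in all and at most 12, crops included, and the job is handed in when it is done.

Besides the shell and the picture viewer there is one more tool, called after "Emit:" as name(argument=value, ...), one argument or row to a line, values as JSON. arm_command: Moves the arm, as the interface text tells. Its arguments: {"type":"object","properties":{"translation":{"type":"array","items":{"type":"array","items":{"type":"number"}}},"turn":{"type":"array","items":{"type":"number"}},"hand":{"type":"array","items":{"type":"number"}}},"required":["translation","turn","hand"]}

```bash
mkdir -p pics; ls
cat > h.py <<'E'
from workcell import *
import numpy as np, cv2
from scipy.spatial.transform import Rotation as R
def ray_z(cam,loc,z):
    i=camera_info(cam);K=np.array(i["mtx"]);T=np.linalg.inv(np.array(i["world_to_cam"]))
    d=T[:3,:3]@np.linalg.inv(K)@[loc[1],loc[0],1];o=T[:3,3]
    return o+d*(z-o[2])/d[2]
E
python3 - <<'E'
from h import *
o=get_obs()
print({k:np.round(v,3) for k,v in o.items()})
try: print(tip_reach)
except Exception as e: print(e)
Z={"button_top":.11,"next_hole":.06,"fixture":0,"barrel0":.083,"barrel1":.083,"barrel2":.083,"barrel3":.083,"index_arm":0,"spare_barrel":.012,"cap_vial":.012}
for c in("scene","side"):
    p,d=camera(c); cv2.imwrite(f"pics/{c}1.png",p[:,:,::-1])
    for n,z in Z.items():
        print(c,n,[(np.round(r["conf"],2),np.round(r["location"]),np.round(ray_z(c,r["location"],z)[:2],3)) for r in spot_point(c,n)[:2]])
E
```

```text
pics
{'clock': np.float64(0.0), 'joint_pos': array([-1.16 ,  0.241,  0.004,  1.335,  0.   ,  1.571]), 'joint_vel': array([ 0.   ,  0.001,  0.001,  0.001, -0.003,  0.001]), 'tau': array([-0.0000e+00, -3.7232e+01,  2.5241e+01,  1.7000e-02, -0.0000e+00,
        0.0000e+00]), 'eef_pos': array([ 0.199, -0.458,  0.244]), 'tool_rot': array([ 0.979,  0.204, -0.   , -0.001]), 'ft_force': array([ 0.163, -0.328,  0.359]), 'ft_torque': array([-0.027, -0.037,  0.047]), 'grip_width': np.float64(0.085)}
0.014
scene button_top [(np.float64(0.57), array([258., 382.]), array([0.543, 0.163]))]
scene next_hole [(np.float64(0.64), array([251., 326.]), array([0.507, 0.027])), (np.float64(0.23), array([268., 133.]), array([ 0.644, -0.407]))]
scene fixture [(np.float64(0.78), array([307., 322.]), array([0.628, 0.041])), (np.float64(0.34), array([299., 297.]), array([ 0.616, -0.022]))]
scene barrel0 [(np.float64(0.66), array([264., 326.]), array([0.564, 0.038])), (np.float64(0.62), array([275., 305.]), array([ 0.606, -0.003]))]
scene barrel1 [(np.float64(0.66), array([264., 326.]), array([0.564, 0.038])), (n
[... 1031 characters left out ...]
[ 0.662, -0.003]))]
side barrel1 [(np.float64(0.66), array([260., 340.]), array([ 0.593, -0.024])), (np.float64(0.57), array([255., 368.]), array([ 0.662, -0.003]))]
side barrel2 [(np.float64(0.66), array([260., 340.]), array([ 0.593, -0.024])), (np.float64(0.57), array([255., 368.]), array([ 0.662, -0.003]))]
side barrel3 [(np.float64(0.66), array([260., 340.]), array([ 0.593, -0.024])), (np.float64(0.57), array([255., 368.]), array([ 0.662, -0.003]))]
side index_arm [(np.float64(0.53), array([256., 344.]), array([0.613, 0.082]))]
side spare_barrel [(np.float64(0.66), array([278., 280.]), array([ 0.447, -0.018]))]
side cap_vial [(np.float64(0.5), array([260., 342.]), array([0.605, 0.055]))]
```

View pics/scene1.png

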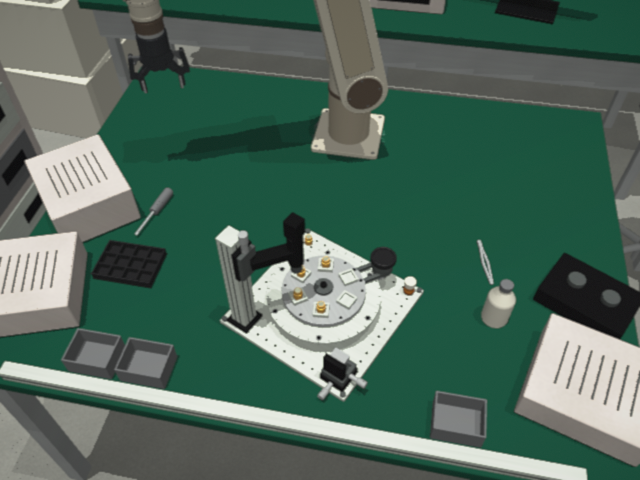

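View pics/side1.png

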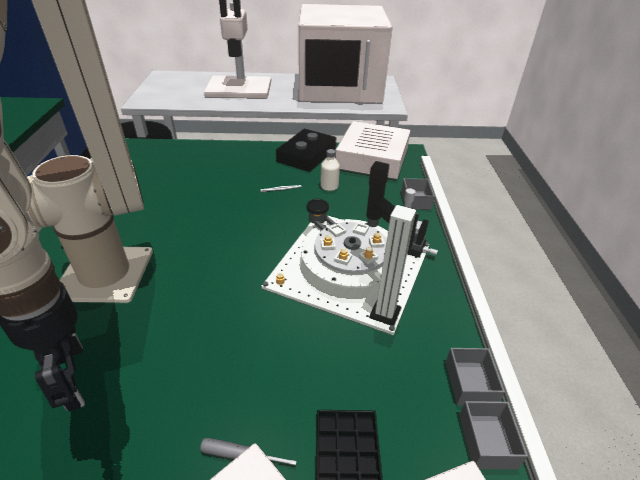

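The scene picture shows the turntable around (322,288), with the button at (382,258), the vial at (410,287) and the spare barrel at (308,240). The camera post (240,280) and its tube (293,240) are on the image left. In the side picture the button is at (318,207). Both views give the axis at about (0.62, 0.037) and the button at about (0.543, 0.168). That is about 0.15 m apart, as it should be. I'll move in around the near side of the post with the fingers shut.

Emit:
arm_command(
  translation=[
    [2.7,-2.9,0],
    [5.4,-5.8,0],
    [8.1,-8.7,0],
    [10.8,-11.6,0],
    [13.5,-14.5,0],
  ],
  turn=[0,0,0,0,0],
  hand=[1,1,1,1,1],
)

```text
clock: 1.52
eef_pos: [0.2656, -0.27, 0.2453]
tool_rot: [0.979, 0.203, 0.0, 0.0]
ft_force: [1.3, 0.6, 0.2]
grip_width: 0.0257
```

Emit:
arm_command(
  translation=[
    [2.7,-2.9,0],
    [5.4,-5.8,0],
    [8.1,-8.7,0],
    [10.8,-11.6,0],
    [13.5,-14.5,0],
  ],
  turn=[0,0,0,0,0],
  hand=[1,1,1,1,1],
)

```text
clock: 1.93
eef_pos: [0.3316, -0.0829, 0.2457]
tool_rot: [0.979, 0.204, 0.001, 0.0]
ft_force: [0.8, 0.5, -0.1]
grip_width: 0.0001
```

Emit:
arm_command(
  translation=[
    [2.7,-2.9,0],
    [5.4,-5.8,0],
    [8.1,-8.7,0],
    [10.8,-11.6,0],
    [13.5,-14.5,0],
  ],
  turn=[0,0,0,0,0],
  hand=[1,1,1,1,1],
)

```text
clock: 2.35
eef_pos: [0.3975, 0.1043, 0.2456]
tool_rot: [0.979, 0.204, 0.001, 0.0]
ft_force: [1.0, -0.9, 0.6]
grip_width: -0.0
```

```bash
cat > look.py <<'E'
from h import *
import sys
n=sys.argv[1]; p,d=camera("wrist"); cv2.imwrite(f"pics/{n}.png",p[:,:,::-1])
print("eef",np.round(get_obs()["eef_pos"],4))
for k,z in {"button_top":.11,"next_hole":.06,"nest1":.083,"index_arm":0,"fixture":0,"button_skirt":0}.items():
    for r in spot_point("wrist",k)[:4]: print(k,round(r["conf"],2),np.round(r["location"]),np.round(ray_z("wrist",r["location"],z)[:2],4))
E
python3 look.py w1
```

```text
eef [0.4002 0.1104 0.2456]
next_hole 0.67 [125. 469.] [0.5064 0.0319]
nest1 0.91 [ 12. 613.] [ 0.601  -0.0126]
nest1 0.56 [ 37. 516.] [0.5631 0.0372]
nest1 0.52 [ 42. 517.] [0.5612 0.0353]
index_arm 0.59 [209. 474.] [ 0.4463 -0.0343]
fixture 0.67 [125. 472.] [0.5124 0.0059]
```

View pics/w1.png

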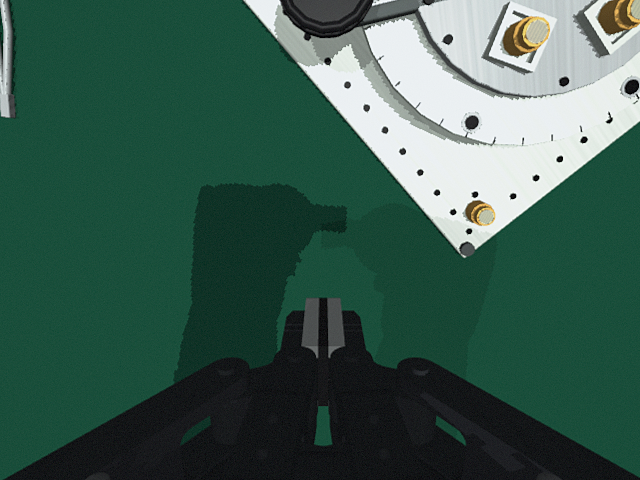

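The wrist picture shows the next hole at (472,122), which comes out at (0.506, 0.032). The button is cut off at the top, at (325,5), and the spare barrel is at (482,214). I'll step forward for a full view of the button.

Emit:
arm_command(
  translation=[
    [3,0,0],
    [6,0,0],
    [6,0,0],
    [6,0,0],
  ],
  turn=[0,0,0,0],
  hand=[1,1,1,1],
)

```text
clock: 3.03
eef_pos: [0.4528, 0.1248, 0.2449]
tool_rot: [0.979, 0.203, -0.001, 0.0]
ft_force: [-0.5, -0.3, -0.2]
grip_width: -0.0
```

```bash
python3 look.py w2
```

```text
eef [0.4519 0.1246 0.245 ]
button_top 0.93 [ 86. 323.] [0.5375 0.1628]
button_top 0.39 [129. 502.] [0.5591 0.0472]
next_hole 0.91 [200. 456.] [0.5046 0.0319]
nest1 0.89 [130. 506.] [0.5636 0.0337]
nest1 0.89 [111. 590.] [ 0.5981 -0.0138]
fixture 0.89 [ 58. 493.] [0.6236 0.0411]
fixture 0.28 [200. 457.] [0.5023 0.0078]
```

View pics/w2.png

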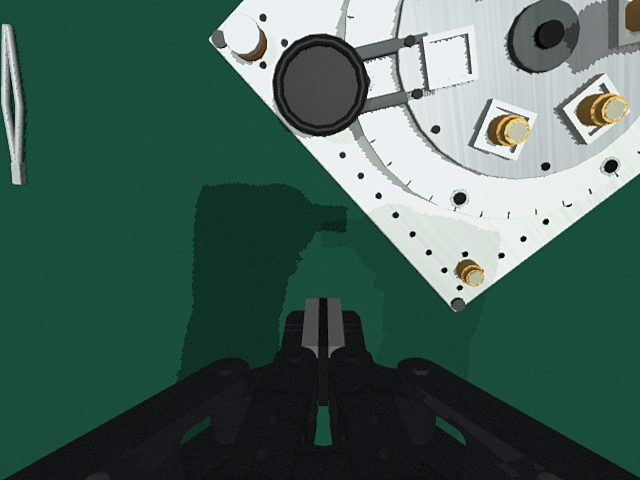

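The button disc is at (320,84) and the hole at (460,198). The axis comes out at (0.623, 0.041), 149 mm from the button and 119 mm from the hole, both matching the given sizes. The button starts at 125° and should end at 185°. I'll go above the button, then down.

Emit:
arm_command(
  translation=[
    [3.5,0,0],
    [7,-0.2,0],
    [9.3,-0.2,2],
    [9.3,-0.2,5],
    [9.3,-0.2,8],
  ],
  turn=[0,0,0,0,0],
  hand=[1,1,1,1,1],
)

```text
clock: 3.8
eef_pos: [0.5385, 0.1659, 0.1651]
tool_rot: [0.979, 0.204, 0.002, -0.0]
ft_force: [-0.7, 0.3, -0.5]
grip_width: 0.0002
```

Emit:
arm_command(
  translation=[
    [0,0,1],
    [0,0,2],
    [0,0,2.5],
    [0,0,2.5],
    [0,0,2.5],
  ],
  turn=[0,0,0,0,0],
  hand=[1,1,1,1,1],
)

```text
clock: 4.22
eef_pos: [0.5375, 0.1652, 0.1418]
tool_rot: [0.979, 0.204, 0.001, -0.0]
ft_force: [0.9, 0.1, -0.8]
grip_width: 0.0
```

Run:
```python
from h import *
ims=[]
p,d=camera("side");ims.append(cv2.resize(p[170:270,250:390],None,fx=4,fy=4))
p,d=camera("scene");ims.append(cv2.resize(p[200:300,320:460],None,fx=4,fy=4))
cv2.imwrite("pics/c1.png",cv2.resize(np.hstack(ims),(800,286))[:,:,::-1]); print(get_obs()["eef_pos"])
```

```text
[0.53775474 0.16533726 0.14213122]
```

View pics/c1.png

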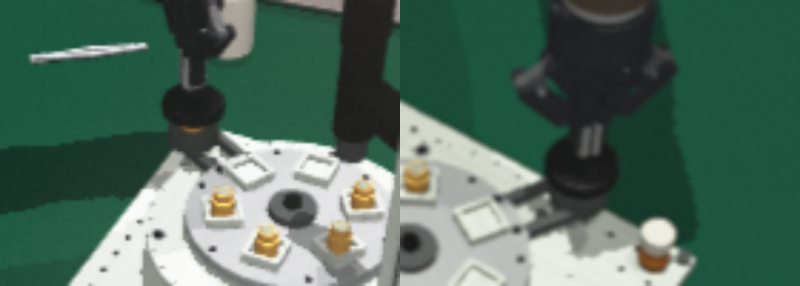

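The fingertips are right above the dish in both crops: the side half at (190,95) and the scene half at (585,150). Now I'll press down gradually.

Emit:
arm_command(
  translation=[
    [0,0,0.8],
    [0,0,1.6],
    [0,0,2],
    [0,0,2.2],
    [0,0,2.2],
  ],
  turn=[0,0,0,0,0],
  hand=[1,1,1,1,1],
)

```text
clock: 4.73
eef_pos: [0.5373, 0.1651, 0.1186]
tool_rot: [0.979, 0.204, 0.001, 0.0]
ft_force: [-0.4, -0.2, 6.6]
grip_width: -0.0002
```

Emit:
arm_command(
  translation=[
    [0,0,0.2],
    [0,0,0.4],
    [0,0,0.5],
    [0,0,0.5],
  ],
  turn=[0,0,0,0],
  hand=[1,1,1,1],
)

```text
clock: 5.07
eef_pos: [0.5373, 0.1651, 0.1142]
tool_rot: [0.979, 0.204, 0.001, 0.0]
ft_force: [-0.2, -0.2, 7.4]
grip_width: 0.0002
```

Emit:
arm_command(
  translation=[
    [0,0,0.15],
    [0,0,0.25],
    [0,0,0.25],
    [0,0,0.25],
  ],
  turn=[0,0,0,0],
  hand=[1,1,1,1],
)

```text
clock: 5.4
eef_pos: [0.5374, 0.1652, 0.1121]
tool_rot: [0.979, 0.204, 0.001, -0.0]
ft_force: [-0.5, 0.1, 8.6]
grip_width: -0.0001
```

Run:
```python
import numpy as np
C=np.array([.623,.041]);a0=np.arctan2(.165-.041,.5373-.623);r=np.hypot(.124,.0857);print(r,np.degrees(a0))
ex=np.array([.917,.399]);ey=np.array([.399,-.917])
P=lambda t:C+r*np.array([np.cos(a0+t),np.sin(a0+t)])
p0=P(0)
for k in range(0,67,4):
    d=(P(np.radians(k))-p0)*100;print(k,np.round([d@ex,d@ey],2),np.round(P(np.radians(k)),4))
```

```text
0.1507331748488036 124.64947654637581
0 [0. 0.] [0.5373 0.165 ]
4 [-1.02  0.24] [0.5289 0.1587]
8 [-2.03  0.55] [0.5209 0.1519]
12 [-3.01  0.93] [0.5134 0.1445]
16 [-3.96  1.38] [0.5064 0.1366]
20 [-4.88  1.89] [0.5001 0.1282]
24 [-5.76  2.46] [0.4943 0.1194]
28 [-6.6  3.1] [0.4891 0.1103]
32 [-7.4   3.79] [0.4846 0.1007]
36 [-8.14  4.54] [0.4808 0.0909]
40 [-8.83  5.33] [0.4776 0.0809]
44 [-9.46  6.17] [0.4752 0.0707]
48 [-10.03   7.06] [0.4735 0.0603]
52 [-10.54   7.98] [0.4725 0.0498]
56 [-10.98   8.93] [0.4723 0.0393]
60 [-11.35   9.92] [0.4728 0.0288]
64 [-11.66  10.92] [0.474  0.0183]
```

The force is 8.6 N, so the plunger is at about 12 mm and clear of the plate. Now I'll swing.

Emit:
arm_command(
  translation=[
    [-1.0,0.25,0],
    [-2.0,0.55,0],
    [-3.0,0.95,0],
    [-3.95,1.4,0],
    [-4.9,1.9,0],
  ],
  turn=[0,0,0,0,0],
  hand=[1,1,1,1,1],
)

```text
clock: 5.82
eef_pos: [0.5016, 0.1287, 0.1128]
tool_rot: [0.979, 0.204, 0.003, -0.0]
ft_force: [2.5, -0.2, 7.9]
grip_width: 0.0002
```

```bash
cat > c.py <<'E'
from h import *
import sys
ims=[]
p,d=camera("side");ims.append(cv2.resize(p[170:310,250:430],None,fx=4,fy=4))
for k in("button_top",): print("side",[(round(r["conf"],2),np.round(ray_z("side",r["location"],.098),3)) for r in spot_point("side",k)])
p,d=camera("scene");ims.append(cv2.resize(p[200:340,260:440],None,fx=4,fy=4))
for k in("button_top",): print("scene",[(round(r["conf"],2),np.round(ray_z("scene",r["location"],.098),3)) for r in spot_point("scene",k)])
cv2.imwrite(f"pics/{sys.argv[1]}.png",cv2.resize(np.hstack(ims),(800,311))[:,:,::-1]); o=get_obs();print(o["eef_pos"],o["ft_force"])
E
python3 c.py c2
```

```text
side [(0.76, array([0.511, 0.134, 0.098]))]
scene [(0.58, array([0.499, 0.122, 0.098]))]
[0.50060625 0.12747599 0.11241185] [ 0.21013814 -1.48186543  7.83838045]
```

View pics/c2.png

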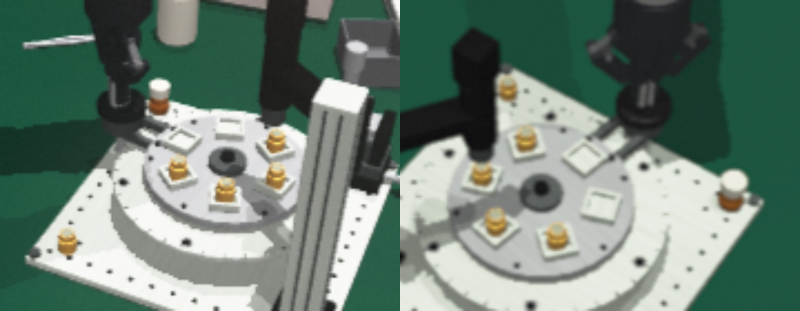

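The table follows: in the scene crop the tip is still in the dish at (645,105), and the side crop agrees at (120,100). The barrels are seated. Continuing to 40°, then to about 54°.

Emit:
arm_command(
  translation=[
    [-0.9,0.55,0],
    [-1.7,1.2,0],
    [-2.5,1.9,0],
    [-3.25,2.65,0],
    [-3.95,3.45,0],
  ],
  turn=[0,0,0,0,0],
  hand=[1,1,1,1,1],
)

```text
clock: 6.43
eef_pos: [0.479, 0.0812, 0.1126]
tool_rot: [0.979, 0.204, 0.003, -0.0]
ft_force: [0.8, 1.9, 7.5]
grip_width: 0.0
```

Emit:
arm_command(
  translation=[
    [-0.6,0.85,0],
    [-1.2,1.7,0],
    [-1.5,2.2,0],
    [-1.5,2.2,0],
  ],
  turn=[0,0,0,0],
  hand=[1,1,1,1],
)

```text
clock: 6.77
eef_pos: [0.4738, 0.0535, 0.1124]
tool_rot: [0.979, 0.203, 0.002, 0.001]
ft_force: [0.2, -0.8, 8.1]
grip_width: 0.0005
```

Run:
```python
from h import *
p,d=camera("wrist");cv2.imwrite("pics/w3.png",p[:,:,::-1]);o=get_obs();print(o["eef_pos"],o["ft_force"])
C=np.array([.623,.041])
for c in("wrist","side","scene"):
  if c!="wrist": camera(c)
  for k,z in(("button_top",.098),("nest1",.083)):
    for r in spot_point(c,k):
        q=ray_z(c,r["location"],z)[:2];v=q-C;print(c,k,round(r["conf"],2),np.round(r["location"]),np.round(q,4),"r",round(np.hypot(*v),3),"deg",round(np.degrees(np.arctan2(v[1],v[0]))%360,1))
```

```text
[0.47380051 0.05378689 0.11239539] [ 1.28413226 -1.47890611  8.09393876]
wrist button_top 0.75 [303. 312.] [0.477  0.0607] r 0.147 deg 172.3
side button_top 0.84 [230. 294.] [0.4792 0.0707] r 0.147 deg 168.3
side nest1 0.93 [254. 336.] [ 0.5845 -0.0017] r 0.057 deg 227.9
side nest1 0.67 [248. 377.] [0.6891 0.0229] r 0.068 deg 344.7
side nest1 0.56 [260. 363.] [ 0.6496 -0.0239] r 0.07 deg 292.3
side nest1 0.56 [231. 366.] [0.6649 0.0893] r 0.064 deg 49.1
scene button_top 0.79 [233. 339.] [0.4788 0.0542] r 0.145 deg 174.8
scene nest1 0.86 [269. 306.] [ 0.5869 -0.0049] r 0.058 deg 231.8
scene nest1 0.74 [290. 296.] [ 0.6485 -0.015 ] r 0.062 deg 294.5
scene nest1 0.68 [308. 314.] [0.6897 0.036 ] r 0.067 deg 355.8
scene nest1 0.66 [301. 339.] [0.6614 0.0842] r 0.058 deg 48.3
```

View pics/w3.png

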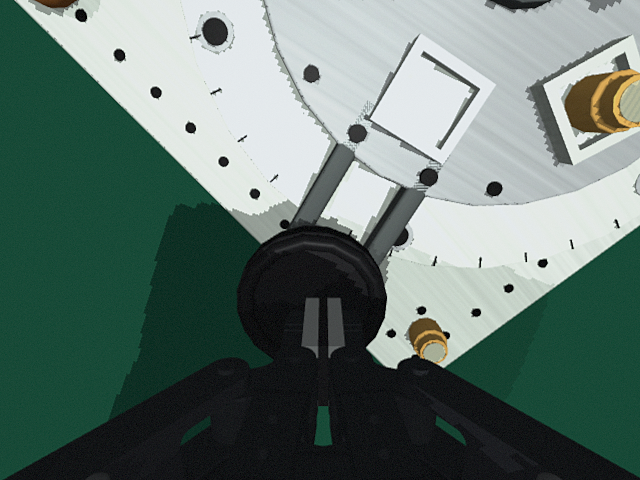

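The hole shows at (402,236), beside the right bar. The bar bolts are at (357,133) and (428,177). I'll compute the table angle from these, since both come from the same camera.

Run:
```python
from h import *
C=np.array([.623,.041])
def f(l,z):
    q=ray_z("wrist",l,z)[:2];v=q-C;return np.round(q,4),"r",round(np.hypot(*v),3),"deg",round(np.degrees(np.arctan2(v[1],v[0]))%360,2)
print("hole",f((236,402),.06))
for l,z in(((133,357),.085),((177,428),.085),((155,392.5),.085),((196.5,370),.085)):print("bolt/bars",f(l,z))
print("nest",f((101,432),.083))
for x in((294,312),(300,312)):print("button",f(x,.1))
```

```text
hole (array([0.509 , 0.0288]), 'r', np.float64(0.115), 'deg', np.float64(186.09))
bolt/bars (array([0.5434, 0.0708]), 'r', np.float64(0.085), 'deg', np.float64(159.47))
bolt/bars (array([0.5394, 0.0382]), 'r', np.float64(0.084), 'deg', np.float64(181.92))
bolt/bars (array([0.5414, 0.0548]), 'r', np.float64(0.083), 'deg', np.float64(170.41))
bolt/bars (array([0.5233, 0.0558]), 'r', np.float64(0.101), 'deg', np.float64(171.58))
nest (array([0.5652, 0.0497]), 'r', np.float64(0.058), 'deg', np.float64(171.49))
button (array([0.4815, 0.0627]), 'r', np.float64(0.143), 'deg', np.float64(171.26))
button (array([0.4792, 0.0617]), 'r', np.float64(0.145), 'deg', np.float64(171.8))
```

The table has turned about 46.5°. The tip has slid about 4° ahead in the dish and is now at the rim, so the tip has to lead by about 4°. I'll advance about 10° in small steps.

Emit:
arm_command(
  translation=[
    [-0.3,0.65,0],
    [-0.6,1.3,0],
    [-0.85,1.95,0],
    [-1.05,2.5,0],
    [-1.05,2.5,0],
  ],
  turn=[0,0,0,0,0],
  hand=[1,1,1,1,1],
)

```text
clock: 7.63
eef_pos: [0.474, 0.0267, 0.1122]
tool_rot: [0.979, 0.204, 0.002, 0.001]
ft_force: [0.8, -1.0, 8.0]
grip_width: 0.0001
```

```bash
cat > m.py <<'E'
from h import *
import sys
p,d=camera("wrist");cv2.imwrite(f"pics/{sys.argv[1]}.png",p[:,:,::-1]);o=get_obs();print(o["eef_pos"],o["ft_force"],o["clock"])
C=np.array([.623,.041])
for c in("wrist","side","scene"):
  if c!="wrist": camera(c)
  for k,z in(("button_top",.1),("nest1",.083)):
    for r in spot_point(c,k):
        q=ray_z(c,r["location"],z)[:2];v=q-C;print(c,k,round(r["conf"],2),np.round(r["location"]),"r",round(np.hypot(*v),3),"deg",round(np.degrees(np.arctan2(v[1],v[0]))%360,1))
E
python3 m.py w4
```

```text
[0.47396545 0.02678875 0.11221711] [ 0.94757604 -1.77931828  8.43035572] 7.6833
wrist button_top 0.9 [302. 306.] r 0.145 deg 181.8
side button_top 0.88 [234. 293.] r 0.144 deg 177.1
side button_top 0.64 [270. 351.] r 0.119 deg 267.0
side button_top 0.45 [185. 330.] r 0.244 deg 101.6
side nest1 0.72 [243. 376.] r 0.064 deg 359.7
side nest1 0.71 [257. 339.] r 0.064 deg 241.1
side nest1 0.7 [256. 369.] r 0.066 deg 311.4
side nest1 0.59 [231. 360.] r 0.054 deg 60.9
scene button_top 0.76 [232. 329.] r 0.141 deg 184.9
scene button_top 0.66 [299. 342.] r 0.067 deg 49.7
scene button_top 0.18 [294. 297.] r 0.067 deg 314.3
scene nest1 0.77 [292. 296.] r 0.062 deg 302.0
scene nest1 0.73 [271. 302.] r 0.06 deg 242.2
scene nest1 0.69 [299. 342.] r 0.058 deg 57.9
```

View pics/w4.png

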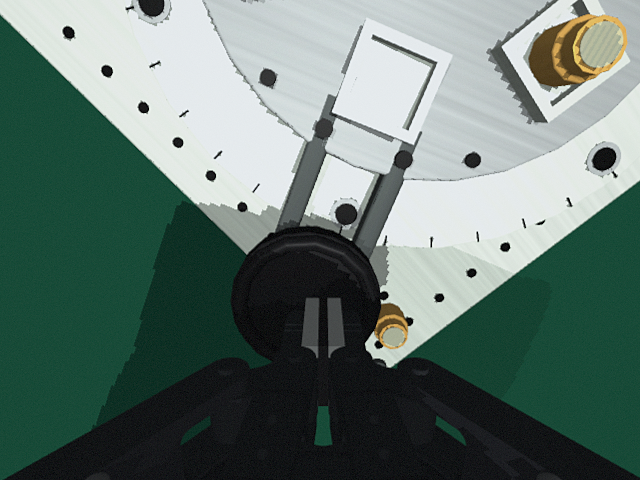

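The hole is now between the bars at (345,212), with the bolts at (323,128) and (403,159) and the nest centre at (391,81). Nearly aligned; I'll compute the remainder.

Run:
```python
from h import *
C=np.array([.623,.041])
def f(l,z):
    q=ray_z("wrist",l,z)[:2];v=q-C;return np.round(q,4),"r",round(np.hypot(*v),3),"deg",round(np.degrees(np.arctan2(v[1],v[0]))%360,2)
print("hole",f((212,345),.06)); print("prev/next holes",f((158,603),.06),f((4,152),.06))
for l,z in(((128,323),.085),((159,403),.085),((143.5,363),.085)):print("bolt/bars",f(l,z))
print("nest",f((81,391),.083))
for x in((296,306),(302,306)):print("button",f(x,.1))
# direction-based: bars' edges give the arm heading
a=ray_z("wrist",(145,318),.085)-ray_z("wrist",(215,294),.085);b=ray_z("wrist",(170,400),.085)-ray_z("wrist",(240,372),.085)
for v in(a,b):print(np.degrees(np.arctan2(-v[1],-v[0]))%360)
```

```text
hole (array([0.5089, 0.0315]), 'r', np.float64(0.114), 'deg', np.float64(184.76))
prev/next holes (array([ 0.5777, -0.0645]), 'r', np.float64(0.115), 'deg', np.float64(246.77)) (array([0.556 , 0.1383]), 'r', np.float64(0.118), 'deg', np.float64(124.56))
bolt/bars (array([0.54  , 0.0563]), 'r', np.float64(0.084), 'deg', np.float64(169.56))
bolt/bars (array([0.5418, 0.0233]), 'r', np.float64(0.083), 'deg', np.float64(192.31))
bolt/bars (array([0.5409, 0.04  ]), 'r', np.float64(0.082), 'deg', np.float64(180.72))
nest (array([0.5654, 0.0398]), 'r', np.float64(0.058), 'deg', np.float64(181.17))
button (array([0.48  , 0.0374]), 'r', np.float64(0.143), 'deg', np.float64(181.43))
button (array([0.4776, 0.0364]), 'r', np.float64(0.145), 'deg', np.float64(181.8))
183.91318026405548
184.462039432018
```

A centre refit from the three visible holes gives (0.6245, 0.042), so about 3.3° is left. I'll advance about 2°, then ease up so the pin rides on the plate, and creep.

Emit:
arm_command(
  translation=[
    [-0.1,0.25,0],
    [-0.15,0.5,0],
    [-0.15,0.5,0],
    [-0.15,0.5,-0.2],
    [-0.15,0.5,-0.35],
  ],
  turn=[0,0,0,0,0],
  hand=[1,1,1,1,1],
)

```text
clock: 8.5
eef_pos: [0.4745, 0.0223, 0.1156]
tool_rot: [0.979, 0.204, 0.002, 0.0]
ft_force: [0.1, 0.6, 7.0]
grip_width: 0.0001
```

Emit:
arm_command(
  translation=[
    [0,0,-0.05],
    [0,0,-0.05],
  ],
  turn=[0,0],
  hand=[1,1],
)

```text
clock: 8.67
eef_pos: [0.4745, 0.0223, 0.1159]
tool_rot: [0.979, 0.204, 0.002, 0.0]
ft_force: [1.4, 0.4, 5.7]
grip_width: 0.0001
```

Emit:
arm_command(
  translation=[
    [0,0,-0.1],
    [0,0,-0.15],
    [0,0,-0.15],
  ],
  turn=[0,0,0],
  hand=[1,1,1],
)

```text
clock: 8.92
eef_pos: [0.4733, 0.0223, 0.1164]
tool_rot: [0.979, 0.204, 0.0, 0.0]
ft_force: [1.2, -0.3, 2.5]
grip_width: -0.0001
```

The force is dropping off, so the plate is carrying the spring. Creeping on.

Emit:
arm_command(
  translation=[
    [0,0.1,0],
    [-0.05,0.15,0],
    [-0.05,0.2,0],
    [-0.05,0.2,0],
  ],
  turn=[0,0,0,0],
  hand=[1,1,1,1],
)

```text
clock: 9.25
eef_pos: [0.4735, 0.0204, 0.1168]
tool_rot: [0.979, 0.204, 0.0, -0.0]
ft_force: [-0.0, 1.2, 6.0]
grip_width: -0.0005
```

Run:
```python
from h import *
p,d=camera("wrist");cv2.imwrite("pics/w5.png",p[:,:,::-1]);o=get_obs();print(o["eef_pos"],o["ft_force"],o["clock"])
```

```text
[0.47350746 0.02037387 0.11680918] [0.20955847 1.08868443 7.0830223 ] 9.3
```

View pics/w5.png

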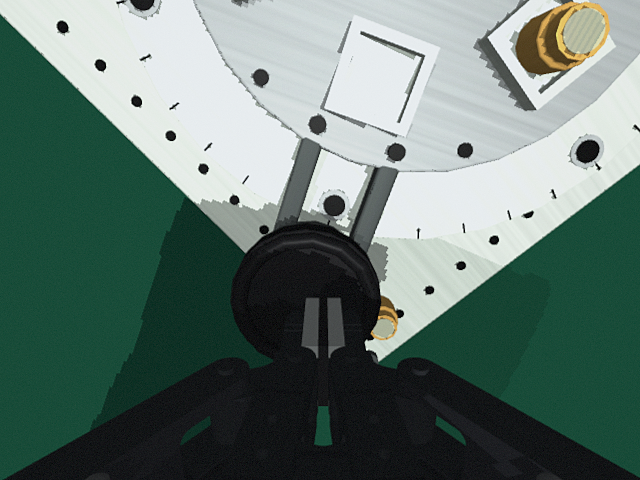

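The hole at (334,205) is centred between the bars. The full spring force is back on the tip with the button higher, so the pin has entered the hole. Lifting straight up.

Emit:
arm_command(
  translation=[
    [0,0,-0.2],
    [0,0,-0.4],
    [0,0,-0.4],
  ],
  turn=[0,0,0],
  hand=[1,1,1],
)

```text
clock: 9.55
eef_pos: [0.4735, 0.0195, 0.121]
tool_rot: [0.979, 0.204, 0.0, 0.001]
ft_force: [0.1, -2.3, 8.5]
grip_width: 0.0003
```

Emit:
arm_command(
  translation=[
    [0,0,-0.3],
    [0,0,-0.6],
    [0,0,-0.6],
  ],
  turn=[0,0,0],
  hand=[1,1,1],
)

```text
clock: 9.8
eef_pos: [0.4727, 0.0203, 0.1263]
tool_rot: [0.979, 0.204, -0.001, -0.0]
ft_force: [0.3, -0.2, -0.0]
grip_width: -0.0001
```

```bash
cat > z.py <<'E'
from h import *
import sys
o=get_obs();print(o["eef_pos"],o["ft_force"],o["clock"])
ims=[]
for c,(a,b,e,f) in {"side":(170,310,250,430),"scene":(200,340,260,440)}.items():
    p,d=camera(c);ims.append(cv2.resize(p[a:b,e:f],None,fx=4,fy=4))
cv2.imwrite(f"pics/{sys.argv[1]}.png",cv2.resize(np.hstack(ims),(800,311))[:,:,::-1])
E
python3 z.py c3
```

```text
[0.47272849 0.02027649 0.1262581 ] [ 0.25987159 -0.17027961 -0.03685427] 9.8
```

View pics/c3.png

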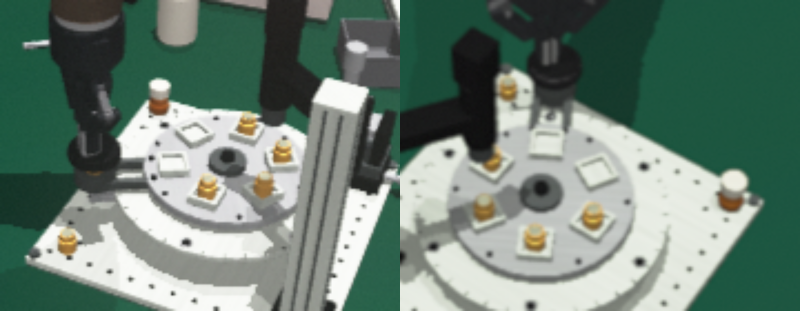

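Contact was lost at the button's fully-up height (TCP 0.126). The brass plunger under the button is visible at (95,170) in the side crop, and the barrels are seated. I'll retreat up and back, then measure the button's height by depth.

Emit:
arm_command(
  translation=[
    [0,0,-2],
    [0,0,-5],
    [0,0,-8],
    [-3,0,-11],
    [-5,0,-12],
  ],
  turn=[0,0,0,0,0],
  hand=[1,1,1,1,1],
)

```text
clock: 10.32
eef_pos: [0.428, 0.0002, 0.2495]
tool_rot: [0.979, 0.204, 0.002, 0.0]
ft_force: [-0.3, -0.2, 0.1]
grip_width: -0.0
```

Emit:
arm_command(
  translation=[
    [-2,0,0],
    [-4,0,0],
    [-4,0,0],
    [-4,0,0],
  ],
  turn=[0,0,0,0],
  hand=[1,1,1,1],
)

```text
clock: 10.65
eef_pos: [0.3899, -0.0159, 0.2461]
tool_rot: [0.979, 0.204, -0.0, -0.0]
ft_force: [0.7, 0.4, -0.1]
grip_width: 0.0
```

```bash
python3 m.py w6
python3 - <<'E'
from h import *
p,d=camera("wrist");i=camera_info("wrist");K=np.array(i["mtx"]);T=np.linalg.inv(np.array(i["world_to_cam"]))
def W(r,c):
    z=d[r,c];return (T@np.r_[np.linalg.inv(K)@[c,r,1]*z,1])[:3]
r=spot_point("wrist","button_top")[0]["location"];r,c=map(int,r)
print("button",[np.round(W(r+a,c+b),4) for a,b in((0,0),(5,5),(-5,5),(5,-5))])
E
```

```text
[ 0.39073819 -0.01568701  0.24615894] [ 0.16556583 -0.18792947  0.49567376] 10.7
wrist button_top 0.63 [ 80. 313.] r 0.145 deg 184.3
side button_top 0.97 [236. 295.] r 0.139 deg 180.0
side nest1 0.87 [256. 344.] r 0.054 deg 250.6
side nest1 0.69 [257. 368.] r 0.066 deg 305.7
side nest1 0.68 [226. 358.] r 0.072 deg 69.7
side nest1 0.58 [260. 339.] r 0.071 deg 244.8
side nest1 0.41 [186. 281.] r 0.322 deg 126.7
scene button_top 0.93 [227. 324.] r 0.156 deg 189.5
scene nest1 0.93 [300. 340.] r 0.057 deg 53.8
scene nest1 0.8 [270. 300.] r 0.064 deg 242.9
scene nest1 0.79 [295. 297.] r 0.064 deg 308.6
scene nest1 0.6 [306. 320.] r 0.059 deg 4.9
scene nest1 0.46 [315. 492.] r 0.372 deg 88.1
button [array([0.4776, 0.0268, 0.1109]), array([0.4762, 0.0229, 0.1104]), array([0.4815, 0.0252, 0.1104]), array([0.4738, 0.0286, 0.1097])]
```

View pics/w6.png

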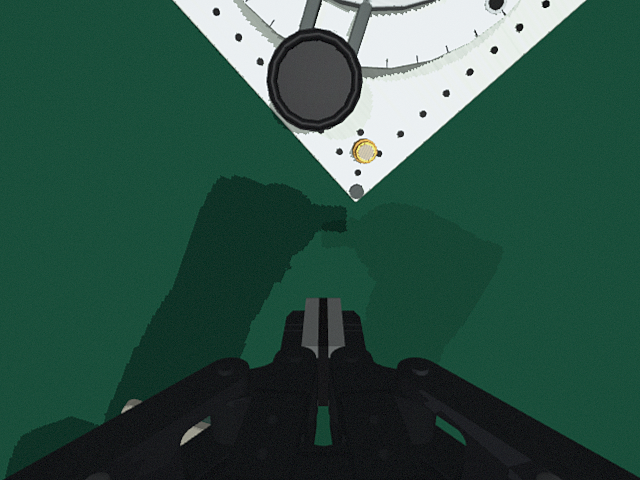

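The button at (314,80) has its floor at 0.110 m, so it is fully up. It stands at about 185° about the axis, the spare barrel is undisturbed at (365,151), and the robot is clear. Handing in.

```bash
python3 -c "
from workcell import *
print(job_done())"
```

```text
the job is handed in; nothing more can be done
None
```

The table is indexed one hole anticlockwise and the job is handed in at about 11 s of the 38 s allowed. No verdict is reported.

**What I did:** I pressed the button down about 12 mm with the shut fingertips and swung the table round. Just short of the next hole I eased up so the pin rode on the plate. Then I crept forward until the pin sprang in, lifted off and moved clear.

**Last checks:**
- **Button:** depth from the wrist camera puts the dish floor at 0.110 m, which is its fully-up height.
- **Table angle:** the wrist camera's spot detection puts the button at 184.3° about the axis and the depth points at about 185°. Started at about 125°, so it turned close to 60°.
- **Barrels and bench:** the four barrels sat in their nests and the spare barrel and vial looked undisturbed. I did not measure barrel-to-nest distances or check the other items separately.
- **Robot:** it touches nothing, with forces at noise level.

**Checks that disagreed:**
- **Other cameras:** the side and scene views gave 180° and 189.5° for the button. They were worked out with a pressed-in button height, so I trusted the wrist camera.
- **Lift force:** one reading during the lift was 8.5 N, higher than the spring should give there. It dropped to zero at the next reading.

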